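# Seat a gem box at the stop and hold the hand lens in focus above it

### The job

Slide the round clear box with the blue gem along the blue track until it seats against the brass stop. Then pick up the hand lens by its black handle and hold it level and still, centred above that gem box, with its rim at the height of the red ring on the white post; finish while holding it there, touching nothing with the lens. Leave the smaller box with the green gem where it stands.

Things in the scene. Friction and masses are not known exactly. Their poses are not given: they have to be found in the camera images.
- track: Blue inspection track fixed on the bench: base plate 76 x 180 x 8 mm (its x, y, z), origin under the centre of the plate on the bench. The groove runs along its y axis between two aluminium rails, 47 mm apart inside and 6 mm high, whose tops are 14 mm above the bench. The stop is towards +y, the open end at -y. A white post of 5 mm radius stands at its x = +56 mm, y = +20 mm on an ear of the plate and ends 108 mm above the bench. Its place and yaw vary.
- stop: Brass stop block fixed across the groove, 46 mm wide, 14 mm thick, 16 mm high, with a dark screw head on top. Origin at the foot of the middle of its contact face, 8 mm above the bench on the track's floor; the block lies on its +y side and the gem box comes to bear from its -y side. Axes parallel to the track's. Its place along the track varies.
- focus_ring: Red ring, 9 mm radius, 8 mm high, with a small dark screw, clamped on the white post: its middle marks the focal height. Origin at its centre. Its height varies from about 58 to 85 mm above the bench; the ring does not move when touched.
- gem_box_center (a point): Centre (half-way up) of the loose round clear box with the blue gem: 44.4 mm diameter, 20 mm high, about 50 g, standing on the track's floor between the rails, some way short of the stop. It slides freely; when seated its centre is 22.2 mm from the stop's face.
- green_box_center (a point): Centre of the loose round clear box with the green gem, 38.4 mm diameter, 20 mm high, standing on the bench in front of the track: a bystander to be left alone.
- lens_center (a point): Centre of the glass of the loose hand lens, half-way up its brass rim (rim 58 mm outer diameter, 12 mm high), which lies flat on the bench. Axes: x from the handle to the glass, z up, square to the glass. About 70 g.
- handle_grip (a point): Best place to grip the lens, near its balance point: on the black handle, 60 mm from the glass centre towards the handle's end (the lens's -x) and 3 mm higher than the glass centre. Handle 14 mm wide and 18 mm high, reaching from 38 to 124 mm from the glass centre. Same axes as lens_center.
Mind the look-alikes: they are no part of the job. Leave any brown look-alike of the part that bears gem_box_center alone.

How it is judged:
By the outcome, as a careful person would: the job done as asked, in the order asked, and still so for the second after the job is handed in, while the arm keeps its last pose, push and grip.
It also fails if it takes over 54 s, if anything falls off the work surface, if the arm or the gripper's body presses on something with over 40 N, if the wrist force passes 120 N, or if a joint passes its speed limit or range.

### The arm

A 7-joint arm with a two-finger parallel gripper is mounted at the origin on a cart in front of the work surface, level with it; the furniture and walls round the work are solid. World frame = base frame: x ahead of the robot, y to its left, z up, the work surface at z = 0. Lengths are in m, angles in degrees, forces in N, time in s.
With the tool pointing down it reaches from about 0.35 to 0.9 m from the base axis. Payload 8.1 kg.
Tool frame: the origin (TCP) lies midway between the tips of the shut fingers; the grasp point (between the pads) lies 19 mm behind it; z points along the fingers, y is the direction in which the jaws open and shut (so a half turn about z gives the same grasp; the last joint's range is limited). The gripper opens to 92 mm and grips with 3 to 60 N. Pads are 19 mm wide; open, the fingers measure 130 mm over their backs; the gripper's body (75 mm by 190 mm) begins 47 mm behind the grasp point.
Start: joints at [-75.264, 24.895, 1.432, 90.138, -0.665, 64.973, -4.303], TCP at [0.22, 0.585, 0.227] pointing down, gripper open.
Joint ranges: [-149.89, 149.89], [-25.12, 119.58], [-72.63, 75.52], [4.76, 147.25], [-75.54, 255.54], [6.69, 114.76], [-157.13, 157.13]. Speed limits (degrees/s): [127.2, 127.2, 172.46, 172.46, 180, 180, 180].

### API

Orientations are given as a 3x3 rotation matrix whose columns are the frame's x, y, z axes.
In Python, from cell import arm, cams, order gives the robot as it stands.
- The arm moves only by the tool move_arm, never from a script. Its argument "steps" is a list that holds one entry, the list of rows, each a list of 4 numbers: the shift along the tool's x, y, z normalised to -1 to 1, where 1 is 0.04 m, then the turn about the tool's z normalised to -1 to 1, where 1 is 6 degrees. In form: [[[dx, dy, dz, spin], ...]]. A call has 1 to 20 rows; each row shifts and turns the commanded pose from where the row before left it, along the tool's axes as they then stand; what a row does not reach is not made up. A row lasts 1/8 s, in which the tool goes at most 62.5 mm and 10.7 degrees, less where a joint would pass 70% of its speed; a pose out of reach is approached as far as the arm can. A call with a number of a shift or a turn outside -1 to 1 is refused whole. A call with a gripper value outside its range is refused whole. "hand" is the opening, from -1 (shut) to 1 (fully open), set as the call begins (left out, the last holds). The fingers move at their own pace and stop on an object; the grip force is fixed at half the most. Time passes only in rows, so rows that do not move let the fingers close. It gives the time, the measured TCP pose, the force and the opening at its end, in the units of the state.
- arm.observe(): the state, without advancing time (a new reading comes with each control period).
- cams.grab_frame(name): name is "scene" or "top" or "wrist"; returns (picture, depth): 400x640x3 uint8, red, green, blue; 400x640 float32, m along the optical axis (not along the pixel's ray), 0 where there is no reading.
- cams.camera_model(name): a dict with "camera_matrix" (3x3 intrinsics, pixels), "k1" (the pictures are not rectified: a ray, as slopes to the right and down, at radius r is drawn at 1 + k1 r^2 times it, then the intrinsics apply), "view" (4x4, takes a point from world to camera coordinates); the wrist camera has in their place "tool_from_camera" (4x4, takes a point from camera to tool coordinates, whose origin is the TCP and whose axes are the flange's). Camera axes: x right, y up, looking along -z (the intrinsics and any distortion apply to the point x, -y, -z); pixel columns grow to the right and rows downward; lengths in m; the calibration is good to about 2 mm. A picture is of the moment at which its call begins: read the wrist's pose just before it. camera_model takes no time and is no camera call.
- order.finish_job(): hands the job in, once; it reports no verdict.
The state is a dict: "time_s": time; "joint_pos": joint angles; "qvel": joint speeds; "joint_torque": joint torques, N m; "tcp_pos": TCP position; "eef_rot": TCP orientation; "wrist_force": force on the tool from outside, world axes, zero at the start; "torque": the same for the moment, N m; "finger_gap": opening from 0.0 (shut) to 1.0 (fully open).
Only numpy, scipy, OpenCV 4.12 (cv2) and the standard library are available. Lean on these libraries where they do the work, as an engineer would, in place of code of your own. Each camera call takes 0.05 s, during which the arm holds its last target.

## Working session

There is one attempt and no reset: what is moved stays moved. The work goes in short steps, Python scripts to look and compute and a tool call to move; the robot and the scene stay as the last step left them, time stands still between calls to the robot, and variables do not carry over. Pictures are saved under pics/ and viewed, and the job is handed in when it is done.

Besides the shell and the picture viewer there is one more tool, called after "Emit:" as name(argument=value, ...) on one line, values as JSON. move_arm: Moves the arm, as the interface text tells. Its arguments: {"type":"object","properties":{"steps":{"type":"array","items":{"type":"array","items":{"type":"array","items":{"type":"number","minimum":-1,"maximum":1}}}},"hand":{"type":"number"}},"required":["steps"]}

```bash
ls; mkdir -p pics; cat > h.py <<'E'
import numpy as np, cv2
from cell import arm, cams, order
def grab(n,save=None):
    s=arm.observe(); im,d=cams.grab_frame(n)
    if save: cv2.imwrite('pics/'+save+'.png',im[:,:,::-1]); np.savez('pics/'+save+'.npz',im=im,d=d,p=s['tcp_pos'],R=s['eef_rot'])
    return im,d,s
def cam(n,s=None):
    m=cams.camera_model(n); K=np.array(m['camera_matrix']);k=m['k1']
    if 'view' in m: C=np.linalg.inv(np.array(m['view']))
    else:
        T=np.eye(4);T[:3,:3]=np.array(s['eef_rot']);T[:3,3]=s['tcp_pos'];C=T@np.array(m['tool_from_camera'])
    return K,k,C
def rays(n,uv,s=None):
    K,k,C=cam(n,s); uv=np.atleast_2d(np.array(uv,float))
    p=cv2.undistortPoints(uv[:,None],K,np.array([k,0,0,0.]))[:,0]
    d=np.c_[p[:,0],-p[:,1],-np.ones(len(p))]@C[:3,:3].T
    return C[:3,3],d
def plane(n,uv,z,s=None):
    o,d=rays(n,uv,s); return o+d*((z-o[2])/d[:,2])[:,None]
def proj(n,P,s=None):
    K,k,C=cam(n,s); q=(np.atleast_2d(P)-C[:3,3])@C[:3,:3]
    x=q[:,0]/-q[:,2]; y=-q[:,1]/-q[:,2]; f=1+k*(x*x+y*y)
    return np.c_[K[0,0]*x*f+K[0,2],K[1,1]*y*f+K[1,2]]
def tri(o1,d1,o2,d2):
    A=np.c_[d1,-d2]; t=np.linalg.lstsq(A,o2-o1,rcond=None)[0]
    a=o1+t[0]*d1;b=o2+t[1]*d2; return (a+b)/2,np.linalg.norm(a-b)
E
python3 - <<'E'
from h import *
np.set_printoptions(precision=4,suppress=True)
for n in ['scene','top','wrist']:
    grab(n,n+'0'); 
    s=arm.observe(); K,k,C=cam(n,s); print(n,K,k,C)
print(s)
E
```

```text
pics
scene [[412.4813   0.     322.5374]
 [  0.     412.4813 200.144 ]
 [  0.       0.       1.    ]] -0.0886359329378689 [[ 0.4428  0.5175 -0.7322 -0.1204]
 [-0.8966  0.2616 -0.3573 -0.4254]
 [ 0.0067  0.8147  0.5799  0.5782]
 [ 0.      0.      0.      1.    ]]
top [[484.5565   0.     324.8537]
 [  0.     484.5565 199.9161]
 [  0.       0.       1.    ]] 0.04385117430428112 [[ 0.0022  0.9983 -0.0582  0.4319]
 [-0.9999  0.0015 -0.0121 -0.1229]
 [-0.012   0.0582  0.9982  1.0412]
 [ 0.      0.      0.      1.    ]]
wrist [[351.9574   0.     317.1961]
 [  0.     351.9574 201.2591]
 [  0.       0.       1.    ]] -0.04815335747431671 [[ 0.3526 -0.8916 -0.2841  0.1437]
 [ 0.9358  0.3355  0.1087  0.6131]
 [-0.0016 -0.3042  0.9526  0.384 ]
 [ 0.      0.      0.      1.    ]]
{'time_s': 0.15, 'joint_pos': array([-75.2638,  24.9273,   1.4315,  90.1757,  -0.6655,  64.9742,
        -4.302 ]), 'qvel': array([-0.0167, -0.2045,  0.1311, -0.1605, -0.0385,  0.0327,  0.0797]), 'joint_torque': array([  0.0017, -66.8272,   0.9857, -31.4698,  -0.0606,   0.0394,
         0.0001]), 'tcp_pos': array([0.22  , 0.5846, 0.2261]), 'eef_rot': array([[-0.9359,  0.3521, -0.0003],
       [ 0.3521,  0.9359, -0.0012],
       [-0.0001, -0.0012, -1.    ]]), 'wrist_force': array([-0.4256,  0.2107,  0.0675]), 'torque': array([ 0.0261,  0.0144, -0.0277]), 'finger_gap': 0.9985362803667726}
```

View pics/top0.png

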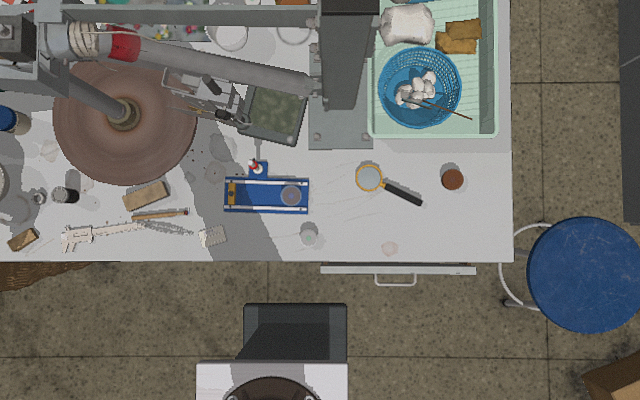

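View pics/scene0.png

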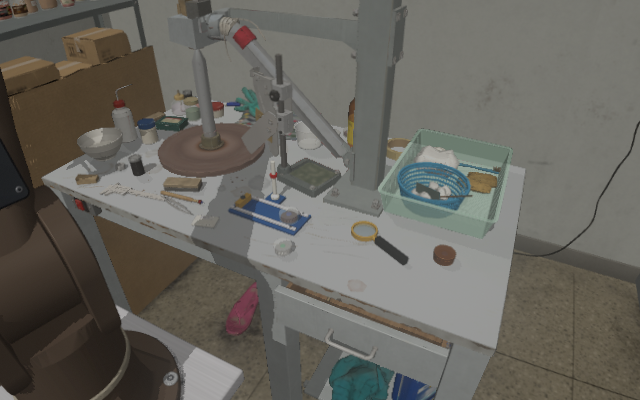

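View pics/wrist0.png

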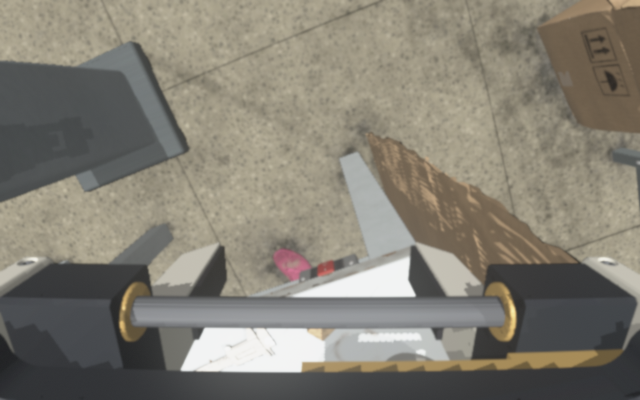

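The top view shows the track at (266,195) with the brass stop at its left end (231,194). The blue-gem box is at (291,195), the post and ring at (255,167), and the lens rim at (369,177) with its handle at (403,191). The green-gem box is at (309,234). The brown round box at (452,179) is a look-alike. I'll confirm in enlarged crops.

```bash
python3 - <<'E'
import cv2,numpy as np
a=cv2.imread('pics/top0.png')[145:255,210:475]
cv2.imwrite('pics/topc.png',cv2.resize(a,None,fx=3,fy=3,interpolation=cv2.INTER_CUBIC))
a=cv2.imread('pics/scene0.png')[150:280,215:475]
cv2.imwrite('pics/scenec.png',cv2.resize(a,None,fx=3,fy=3,interpolation=cv2.INTER_CUBIC))
E
```

```text
(no output)
```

View pics/topc.png

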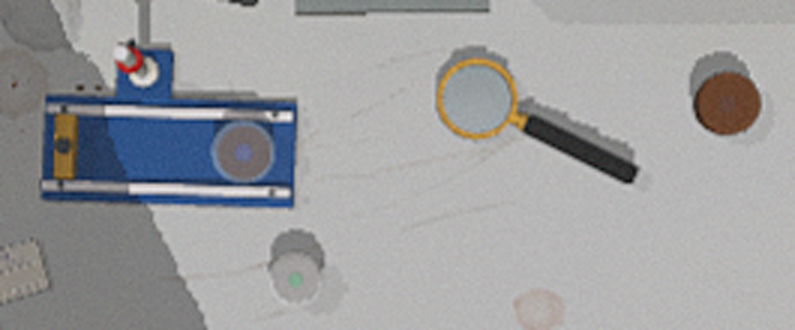

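View pics/scenec.png

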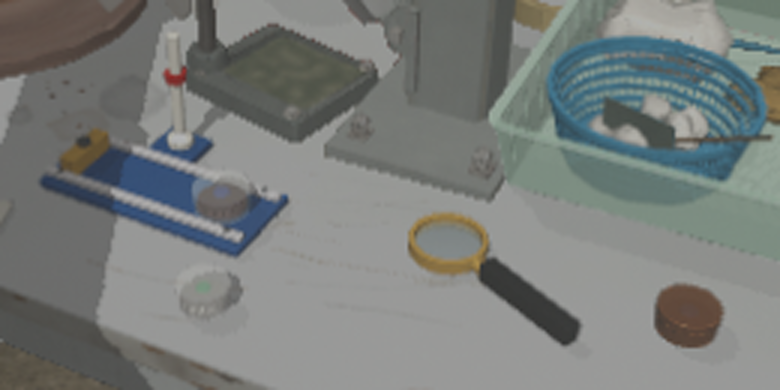

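The crops confirm it: the clear box with the blue gem stands between the rails, the brown disc at the right is the decoy, and the green-gem box stands on the bench in front. Next I measure from both views.

```bash
python3 - <<'E'
from h import *
np.set_printoptions(precision=4,suppress=True)
for n in ['top','scene']:
    z=np.load(f'pics/{n}0.npz');im=z['im'];d=z['d']
    hsv=cv2.cvtColor(im,cv2.COLOR_RGB2HSV)
    roi=np.zeros(im.shape[:2],np.uint8)
    if n=='top': roi[150:220,215:435]=1
    else: roi[155:270,220:420]=1
    def cents(lo,hi,name,z,minA=8):
        m=cv2.inRange(hsv,lo,hi)*roi
        k,l,st,c=cv2.connectedComponentsWithStats(m)
        for i in range(1,k):
            if st[i,4]>=minA:
                dd=np.median(d[l==i]); print(n,name,st[i],c[i],plane(n,c[i],z)[0],dd)
        return m
    m=cents((105,120,40),(125,255,255),'blue',.008,30)
    pts=cv2.findNonZero(m); r=cv2.minAreaRect(pts); 
    cents((12,110,60),(28,255,255),'brass',.01)
    cents((0,130,80),(6,255,255),'red',.07,4); cents((174,130,80),(180,255,255),'red',.07,4)
    cents((0,0,0),(180,255,45),'black',.009,20)
E
```

```text
top blue [225 162  84  21 343] [263.3557 175.3236] [0.5448 0.0216 0.008 ] 1.039207
top blue [225 183   3  22  63] [225.9841 193.3175] [0.506  0.1011 0.008 ] 1.0383606
top blue [236 184  55  23 981] [259.1335 194.7268] [0.5031 0.0302 0.008 ] 1.0369579
top blue [292 186  17  22 174] [303.0862 196.5632] [ 0.4993 -0.0638  0.008 ] 1.0358646
top blue [224 209  84   5 219] [266.2648 210.9726] [0.4683 0.0146 0.008 ] 1.0347147
top brass [356 165  30  26 144] [370.8611 178.2708] [ 0.5385 -0.2085  0.01  ] 1.0326061
top brass [228 183   8  22 133] [231.5789 193.4511] [0.5056 0.0888 0.01  ] 1.0227956
top red [249 161   9   8  25] [254.28 165.12] [0.5587 0.0314 0.07  ] 0.9737975
top black [385 187  37  19  67] [404.4179 196.8358] [ 0.4989 -0.2797  0.009 ] 1.0246028
scene blue [267 196  18   7  49] [275.9184 198.9388] [0.5537 0.0278 0.008 ] 0.98806596
scene blue [254 202  26  19 285] [267.007  210.3404] [0.5055 0.0223 0.008 ] 0.9502051
scene blue [252 217  56  17 211] [281.8294 224.1137] [ 0.4774 -0.0342  0.008 ] 0.91042054
scene brass [236 193  15  14 100] [243.27 200.1 ] [0.5122 0.0931 0.01  ] 0.9592738
scene brass [352 221  26  20 159] [364.1572 232.2138] [ 0.5309 -0.2075  0.01  ] 0.87725794
scene red [270 173   7   5  22] [273.1818 175.3636] [0.5586 0.034  0.07  ] 0.9490646
```

Emit:
move_arm(steps=[[[0,0,0,-0.78],[0,0,0,-0.78],[0,0,0,-0.78],[0,0,0,-0.78],[-0.34,-0.87,0,0],[-0.34,-0.87,0,0],[-0.34,-0.87,0,0],[-0.34,-0.87,0,0],[-0.34,-0.87,0,0],[-0.34,-0.87,0,0],[-0.34,-0.87,0,0],[-0.34,-0.87,0,0],[-0.34,-0.87,0,0],[-0.34,-0.87,0,0],[-0.34,-0.87,0,0],[-0.34,-0.87,0,0],[-0.34,-0.87,0,0],[-0.34,-0.87,0,0],[-0.34,-0.87,0,0],[-0.34,-0.87,0,0]]], hand=-1)

```text
time_s: 2.65
tcp_pos: [0.4192, 0.0201, 0.2267]
eef_rot: [[-0.999, 0.033, 0.0], [0.033, 0.999, 0.0], [-0.0, 0.0, -1.0]]
wrist_force: [-0.6, -0.2, -0.3]
finger_gap: 0.006
```

```bash
python3 - <<'E'
from h import *
im,d,s=grab('wrist','w1'); print(s['time_s'],s['tcp_pos'],s['eef_rot'],s['qvel'])
E
```

```text
2.65 [0.41924268 0.02008624 0.22671727] [[-9.99455356e-01  3.29998239e-02  4.85647807e-05]
 [ 3.29998291e-02  9.99455351e-01  1.09207599e-04]
 [-4.49344984e-05  1.10750749e-04 -9.99999993e-01]] [25.67410596  7.42417162 19.03834196 -7.33938089 -4.44698826  0.64566012
 46.5014733 ]
```

View pics/w1.png

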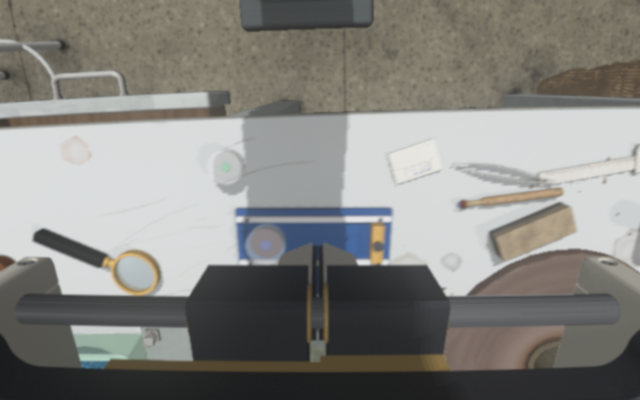

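The wrist view shows the track at (314,237), the gem box at (265,243), the stop at (377,243), the lens at (135,271) and the green box at (228,165). Before moving further in I check how close the machine comes overhead.

```bash
python3 - <<'E'
from h import *
z=np.load('pics/top0.npz');d=z['d']
K,k,C=cam('top')
v,u=np.mgrid[0:400,0:640]; uv=np.c_[u.ravel(),v.ravel()].astype(float)
o,r=rays('top',uv)
# depth along axis: r has unit axial component
P=(o+r*d.ravel()[:,None]).reshape(400,640,3)
m=(d>0)&(P[...,0]>.42)&(P[...,0]<.75)&(P[...,1]>-.35)&(P[...,1]<.2)
# nearest-x of high stuff binned
for lo,hi in[(.04,.1),(.1,.2),(.2,.35),(.35,.6),(.6,1)]:
    mm=m&(P[...,2]>lo)&(P[...,2]<hi)
    print(lo,hi,mm.sum(), [ (round(y,2), round(float(P[...,0][mm&(abs(P[...,1]-y)<.025)].min()),3) if (mm&(abs(P[...,1]-y)<.025)).any() else None) for y in np.arange(-.325,.2,.05)])
E
```

```text
0.04 0.1 2289 [(np.float64(-0.32), 0.616), (np.float64(-0.28), 0.616), (np.float64(-0.23), 0.617), (np.float64(-0.18), 0.626), (np.float64(-0.13), 0.678), (np.float64(-0.08), 0.694), (np.float64(-0.03), None), (np.float64(0.02), 0.552), (np.float64(0.07), 0.636), (np.float64(0.12), 0.646), (np.float64(0.17), 0.658)]
0.1 0.2 2815 [(np.float64(-0.32), None), (np.float64(-0.28), None), (np.float64(-0.23), None), (np.float64(-0.18), 0.687), (np.float64(-0.13), 0.679), (np.float64(-0.08), 0.695), (np.float64(-0.03), 0.693), (np.float64(0.02), 0.556), (np.float64(0.07), 0.63), (np.float64(0.12), 0.638), (np.float64(0.17), 0.656)]
0.2 0.35 6731 [(np.float64(-0.32), None), (np.float64(-0.28), None), (np.float64(-0.23), None), (np.float64(-0.18), 0.688), (np.float64(-0.13), 0.685), (np.float64(-0.08), 0.694), (np.float64(-0.03), 0.725), (np.float64(0.02), 0.614), (np.float64(0.07), 0.614), (np.float64(0.12), 0.643), (np.float64(0.17), 0.681)]
0.35 0.6 8143 [(np.float64(-0.32), None), (np.float64(-0.28), None), (np.float64(-0.23), None), (np.float64(-0.18), 0.686), (np.float64(-0.13), 0.685), (np.float64(-0.08), 0.694), (np.float64(-0.03), 0.724), (np.float64(0.02), 0.724), (np.float64(0.07), 0.725), (np.float64(0.12), 0.705), (np.float64(0.17), 0.683)]
0.6 1 0 [(np.float64(-0.32), None), (np.float64(-0.28), None), (np.float64(-0.23), None), (np.float64(-0.18), None), (np.float64(-0.13), None), (np.float64(-0.08), None), (np.float64(-0.03), None), (np.float64(0.02), None), (np.float64(0.07), None), (np.float64(0.12), None), (np.float64(0.17), None)]
```

Emit:
move_arm(steps=[[[-0.4,-0.44,0,0],[-0.4,-0.44,0,0],[-0.4,-0.44,0,0],[-0.4,-0.44,0,0],[-0.4,-0.44,0,0],[0,0,0,0],[0,0,0,0],[0,0,0,0]]])

```text
time_s: 3.7
tcp_pos: [0.4957, -0.0684, 0.2267]
eef_rot: [[-0.999, 0.032, -0.0], [0.032, 0.999, 0.001], [0.0, 0.001, -1.0]]
wrist_force: [-0.5, 0.5, 0.8]
finger_gap: 0.008
```

```bash
python3 - <<'E'
from h import *
im,d,s=grab('wrist','w2'); print(s['time_s'],s['tcp_pos'],abs(s['qvel']).max())
E
```

```text
3.7 [ 0.49566653 -0.06843678  0.22669263] 0.1685905876776238
```

View pics/w2.png

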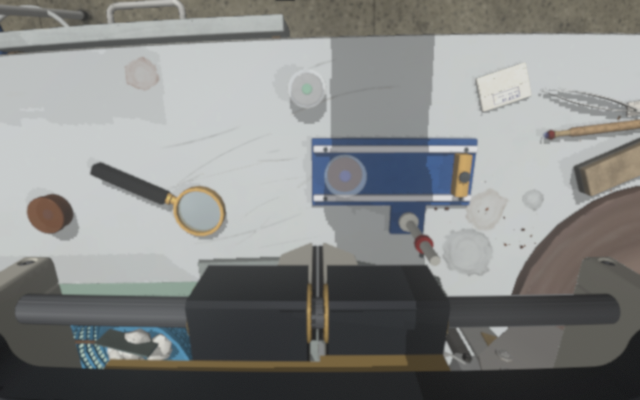

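Emit:
move_arm(steps=[[[0,-0.8,0,0],[0,-0.8,0,0],[0,-0.8,0,0],[0,0,0,0],[0,0,0,0],[0,0,0,0]]])

```text
time_s: 4.5
tcp_pos: [0.4931, -0.1639, 0.2267]
eef_rot: [[-1.0, 0.031, -0.0], [0.031, 1.0, 0.001], [0.0, 0.001, -1.0]]
wrist_force: [0.1, 0.3, 0.5]
finger_gap: 0.007
```

```bash
python3 - <<'E'
from h import *
im,d,s=grab('wrist','w3'); print(s['time_s'],s['tcp_pos'],abs(s['qvel']).max())
E
```

```text
4.5 [ 0.49313256 -0.16389302  0.2266668 ] 0.17897567440249337
```

View pics/w3.png

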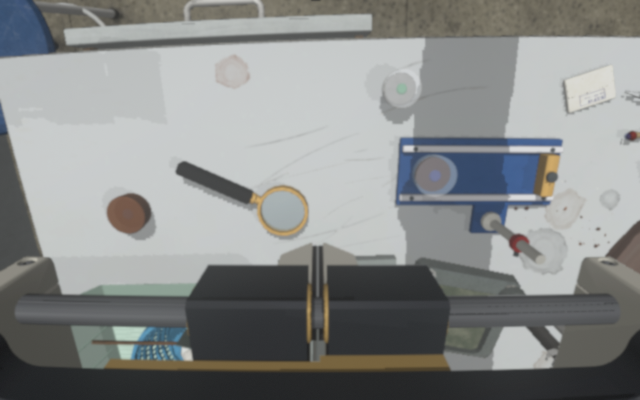

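Both wrist views show everything clearly: in w2 the gem box is at (345,176), stop (463,175), ring (425,245), lens rim (200,211) and handle (133,185). Next I triangulate w2/w3.

```bash
cat > m.py <<'E'
from h import *
np.set_printoptions(precision=4,suppress=True)
def load(f):
    z=np.load(f'pics/{f}.npz'); return z['im'],z['d'],dict(tcp_pos=z['p'],eef_rot=z['R'])
def comp(m,minA):
    k,l,st,c=cv2.connectedComponentsWithStats(m); return [(st[i],c[i],l==i) for i in range(1,k) if st[i,4]>=minA]
def feats(f,show=True):
    im,d,s=load(f); hsv=cv2.cvtColor(im,cv2.COLOR_RGB2HSV); out={}
    top=np.zeros(im.shape[:2],np.uint8); top[60:262]=1
    br=comp(cv2.inRange(hsv,(12,90,60),(28,255,255))*top,60)
    for st,c,l in br:
        cn=cv2.findContours(l.astype(np.uint8),cv2.RETR_EXTERNAL,cv2.CHAIN_APPROX_NONE)[0][0]
        print(f,'brass',st,c, cv2.minAreaRect(cn))
    red=cv2.inRange(hsv,(0,120,50),(6,255,255))|cv2.inRange(hsv,(172,100,50),(180,255,255))
    for st,c,l in comp(red*top,15): print(f,'red',st,c)
    for st,c,l in comp(cv2.inRange(hsv,(0,0,0),(180,255,60))*top,250):
        cn=max(cv2.findContours(l.astype(np.uint8),cv2.RETR_EXTERNAL,cv2.CHAIN_APPROX_NONE)[0],key=len)
        print(f,'dark',st,c,cv2.minAreaRect(cn))
    for st,c,l in comp(cv2.inRange(hsv,(100,100,40),(125,255,255))*top,60):
        print(f,'blue',st,c)
    return im,d,s
if __name__=='__main__':
    for f in ['w2','w3']:
        im,d,s=feats(f)
        sx=(270,190) if f=='w2' else (360,190)
    for f,x in(('w2',300),('w3',385)):
        a=load(f)[0][125:265,x:x+190,::-1]
        cv2.imwrite(f'pics/{f}c.png',cv2.resize(a,None,fx=4,fy=4,interpolation=cv2.INTER_CUBIC))
E
python3 m.py
```

```text
w2 brass [454 154  17  43 445] [461.782  174.1865] ((462.1756591796875, 174.96292114257812), (13.057857513427734, 42.75028991699219), 6.519801616668701)
w2 brass [165 187  59  48 508] [194.315  208.6378] ((197.2058563232422, 208.67645263671875), (55.22254180908203, 47.33361053466797), 59.03623962402344)
w2 red [416 237  16  14  55] [421.0545 241.5091]
w2 blue [313 139 163   6 714] [392.8754 141.2801]
w2 blue [313 154  18  39 488] [319.1516 172.4898]
w2 blue [ 352  154  101   39 3400] [407.1712 172.6447]
w2 blue [349 202 102  30 574] [404.4721 211.3014]
w3 brass [538 154  21  43 465] [547.9398 174.5742] ((548.0405883789062, 175.2567596435547), (14.631507873535156, 42.90813446044922), 9.462323188781738)
w3 brass [250 187  57  48 466] [278.176  208.8069] ((280.3295593261719, 210.98719787597656), (48.47999954223633, 52.63999557495117), 73.73979187011719)
w3 red [631 133   5   5  18] [632.8889 134.7222]
w3 red [512 237  15  14  51] [517.1373 241.3529]
w3 blue [  0 116   5  17  66] [  1.6212 125.2424]
w3 blue [401 139 160   7 763] [483.5007 141.4679]
w3 blue [398 152  20  42 446] [404.8767 172.3587]
w3 blue [ 442  154   97   39 3152] [494.2567 172.5787]
w3 blue [454 202  79  30 627] [487.9761 210.7241]
```

View pics/w2c.png

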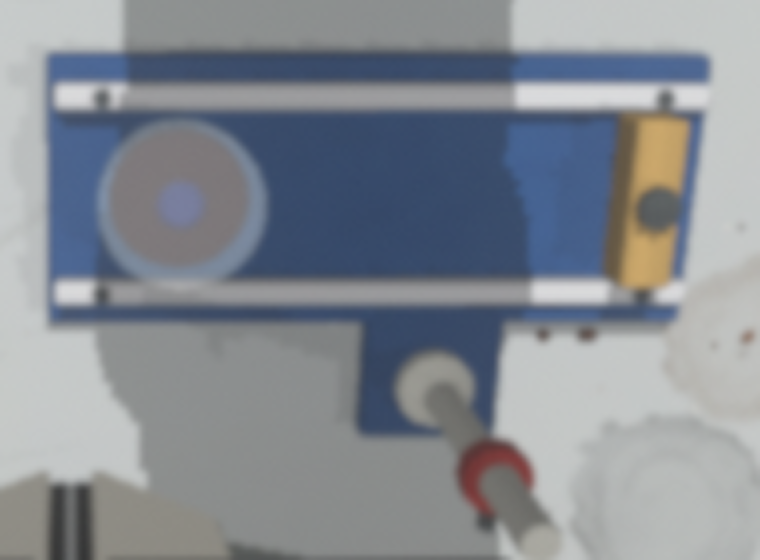

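View pics/w3c.png

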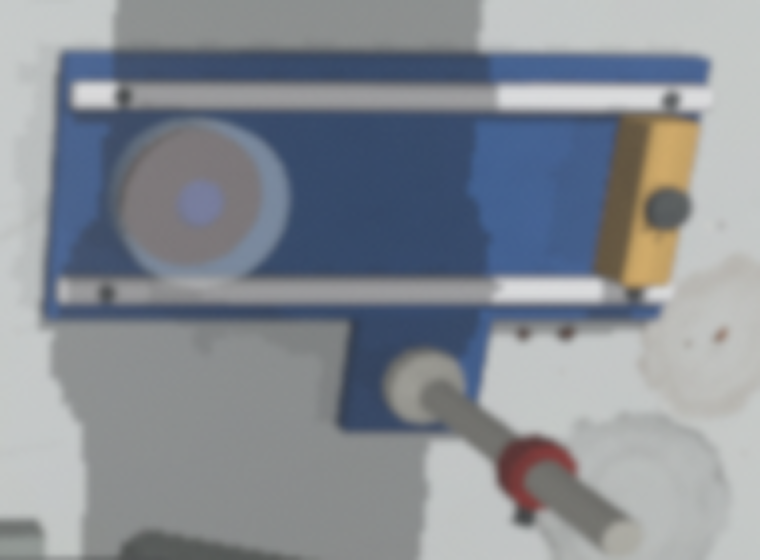

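```bash
cat > t.py <<'E'
from m import *
def pt(f,x,c): return np.array([(x[0]+.5)/4-.5,(x[1]+.5)/4-.5])+np.array({'w2':(300,125),'w3':(385,125)}[f])
S={f:load(f)[2] for f in('w2','w3')}
def T(name,a,b,raw=False):
    if not raw: a=pt('w2',a,0);b=pt('w3',b,0)
    o1,d1=rays('wrist',[a],S['w2']);o2,d2=rays('wrist',[b],S['w3'])
    p,e=tri(o1,d1[0],o2,d2[0]); print(name,p,'gap',round(e,4)); return p
if __name__=='__main__':
    T('screwNL',(101,99),(123,96));T('screwNR',(666,99),(671,99));T('screwFL',(101,294),(106,292))
    T('ring',(495,477),(537,472)); T('posttop',(542,541),(620,532)); T('stopscrew',(658,209),(667,209))
    T('stopedge near',(646,117),(649,120)) 
    T('gem',(181,204),(201,202))
    T('plateNL',(48,54),(61,52)); T('plateNR',(709,57),(710,60));T('plateFL',(49,322),(43,318))
    # stop contact edge top at z=.024
    for f,a,b in(('w2',(624,115),(607,285)),('w3',(623,117),(597,278))):
        print(f,'foot z .008 (approx)',plane('wrist',[pt(f,a,0),pt(f,b,0)],.010,S[f]).tolist())
    for f,a,b in(('w2',(637,116),(622,284)),('w3',(643,118),(622,284))):
        print(f,'top edge .024',plane('wrist',[pt(f,a,0),pt(f,b,0)],.024,S[f]).tolist())
    # handle and rim
    H={};Rm={}
    for f in S:
        im=load(f)[0];hsv=cv2.cvtColor(im,cv2.COLOR_RGB2HSV);x0=0 if f=='w2' else 80
        m=np.zeros(im.shape[:2],np.uint8);m[150:245,x0+75:x0+240]=1
        dk=cv2.inRange(im.max(2),0,75)*m
        c=max(comp(dk,100),key=lambda t:t[0][4])[2]
        cn=cv2.findContours(c.astype(np.uint8),cv2.RETR_EXTERNAL,cv2.CHAIN_APPROX_NONE)[0][0]
        H[f]=cv2.minAreaRect(cn); 
        b=cv2.inRange(hsv,(12,80,60),(30,255,255))*m; b[:,:]=cv2.morphologyEx(b,cv2.MORPH_CLOSE,np.ones((3,3)))
        pts=cv2.findNonZero(b)[:,0]
        # outer contour ellipse of convex hull w/o ferrule
        cc=max(cv2.findContours(b,cv2.RETR_EXTERNAL,cv2.CHAIN_APPROX_NONE)[0],key=cv2.contourArea)[:,0].astype(float)
        ctr=cc.mean(0)
        for _ in range(4):
            e=cv2.fitEllipse(cc.astype(np.float32)); 
            th=np.deg2rad(e[2]); q=(cc-e[0])@np.array([[np.cos(th),-np.sin(th)],[np.sin(th),np.cos(th)]]); r=np.hypot(q[:,0]/(e[1][0]/2),q[:,1]/(e[1][1]/2)); cc=cc[abs(r-1)<.06]
        Rm[f]=e; print(f,'handle',H[f],'rim',e)
        print('   planes: handle .012',plane('wrist',[H[f][0]],.012,S[f])[0],'rim .006',plane('wrist',[e[0]],.006,S[f])[0],'rim .012',plane('wrist',[e[0]],.012,S[f])[0])
        box=cv2.boxPoints(H[f]); print('   box',plane('wrist',box,.012,S[f]))
    T('rim',Rm['w2'][0],Rm['w3'][0],1);T('handle',H['w2'][0],H['w3'][0],1)
E
python3 t.py
```

```text
screwNL [ 0.4744 -0.0606  0.0158] gap 0.0005
screwNR [0.4793 0.0903 0.0132] gap 0.0004
screwFL [ 0.5289 -0.0619  0.0137] gap 0.0001
ring [0.5605 0.0321 0.0719] gap 0.0003
posttop [0.5605 0.033  0.1053] gap 0.0009
stopscrew [0.5065 0.0855 0.0259] gap 0.0
stopedge near [0.4847 0.0858 0.0119] gap 0.0005
gem [ 0.5018 -0.0403  0.023 ] gap 0.0002
plateNL [ 0.4641 -0.0743  0.0023] gap 0.0002
plateNR [0.4695 0.1033 0.0078] gap 0.0002
plateFL [ 0.5397 -0.0768  0.0033] gap 0.0006
w2 foot z .008 (approx) [[0.48411350577485823, 0.08053164458950338, 0.010000000000000009], [0.5320306441634686, 0.07976988353611592, 0.010000000000000009]]
w3 foot z .008 (approx) [[0.4843791976675284, 0.07957617410842016, 0.010000000000000009], [0.5302853775368481, 0.07925231637423058, 0.010000000000000009]]
w2 top edge .024 [[0.48185570934222866, 0.07848409698411293, 0.02400000000000002], [0.5274747387525037, 0.07837624590924641, 0.02400000000000002]]
w3 top edge .024 [[0.4820504834792547, 0.0760700947031327, 0.02400000000000002], [0.5277812174335091, 0.07759574771585953, 0.02400000000000002]]
w2 handle ((128.664306
[... 266 characters left out ...]
2083  0.006 ] rim .012 [ 0.539 -0.206  0.012]
   box [[ 0.4923 -0.3205  0.012 ]
 [ 0.4789 -0.3115  0.012 ]
 [ 0.5161 -0.237   0.012 ]
 [ 0.5301 -0.2453  0.012 ]]
w3 handle ((213.9913787841797, 181.85345458984375), (76.81426239013672, 12.080192565917969), 23.198591232299805) rim ((281.1457214355469, 210.01657104492188), (47.51930236816406, 52.55649948120117), 111.41262817382812)
   planes: handle .012 [ 0.5045 -0.2784  0.012 ] rim .006 [ 0.5414 -0.2074  0.006 ] rim .012 [ 0.5394 -0.2067  0.012 ]
   box [[ 0.4923 -0.3186  0.012 ]
 [ 0.4803 -0.3115  0.012 ]
 [ 0.5167 -0.2378  0.012 ]
 [ 0.5294 -0.2443  0.012 ]]
rim [ 0.54   -0.2069  0.0097] gap 0.0004
handle [ 0.504  -0.2779  0.0134] gap 0.0003
```

Emit:
move_arm(steps=[[[-0.03,0.49,0,0],[-0.03,0.49,0,0],[-0.03,0.49,0,0],[0,0,0.6,0],[0,0,0.6,0],[0,0,0.6,0],[0,0,0.6,0],[0,0,0.6,0],[0,0,0.6,0],[0,0,0.6,0],[0,0,0.6,0],[0,0,0.4,0],[0,0,0,0],[0,0,0,0]]])

```text
time_s: 6.3
tcp_pos: [0.499, -0.1066, 0.0193]
eef_rot: [[-0.999, 0.033, 0.001], [0.033, 0.999, -0.0], [-0.001, 0.0, -1.0]]
wrist_force: [0.3, 0.4, 0.3]
finger_gap: 0.003
```

```bash
python3 - <<'E'
from h import *
im,d,s=grab('scene','s1'); print(s['time_s'],s['tcp_pos'],s['wrist_force'])
cv2.imwrite('pics/s1c.png',cv2.resize(im[100:280,200:430,::-1],None,fx=3,fy=3,interpolation=cv2.INTER_CUBIC))
E
```

```text
6.3 [ 0.49900795 -0.10659575  0.01933138] [0.26544357 0.44673202 0.2998438 ]
```

View pics/s1c.png

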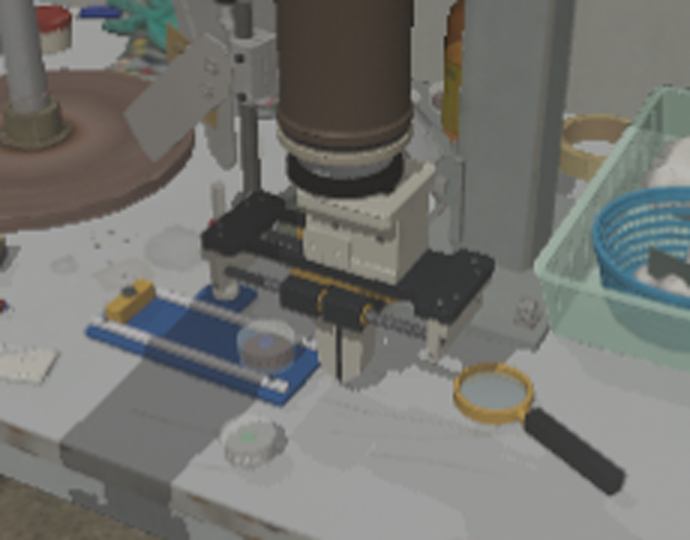

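Emit:
move_arm(steps=[[[0,0.25,0.04,0],[0,0.25,0,0],[0,0.2,0,0],[0,0.2,0,0],[0,0.2,0,0],[0,0.2,0,0],[0,0.2,0,0],[0,0.2,0,0],[0,0.2,0,0],[0,0.2,0,0],[0,0.1,0,0],[0,0.1,0,0],[0,0.1,0,0],[0,0.1,0,0],[0,0,0,0]]])

```text
time_s: 8.22
tcp_pos: [0.5019, -0.0062, 0.0171]
eef_rot: [[-0.999, 0.033, 0.0], [0.033, 0.999, 0.0], [-0.0, 0.0, -1.0]]
wrist_force: [0.5, 0.4, 1.2]
finger_gap: 0.004
```

```bash
python3 - <<'E'
from h import *
im,d,s=grab('scene','s2'); print(s['time_s'],s['tcp_pos'],s['wrist_force'])
cv2.imwrite('pics/s2c.png',cv2.resize(im[150:270,210:370,::-1],None,fx=4,fy=4,interpolation=cv2.INTER_CUBIC))
im,d,s=grab('wrist','w4')
cv2.imwrite('pics/w4c.png',cv2.resize(im[:270,150:550,::-1],None,fx=2,fy=2,interpolation=cv2.INTER_CUBIC))
E
```

```text
8.225 [ 0.50187269 -0.00622165  0.01713733] [0.53410759 0.43366493 1.21852087]
```

View pics/s2c.png

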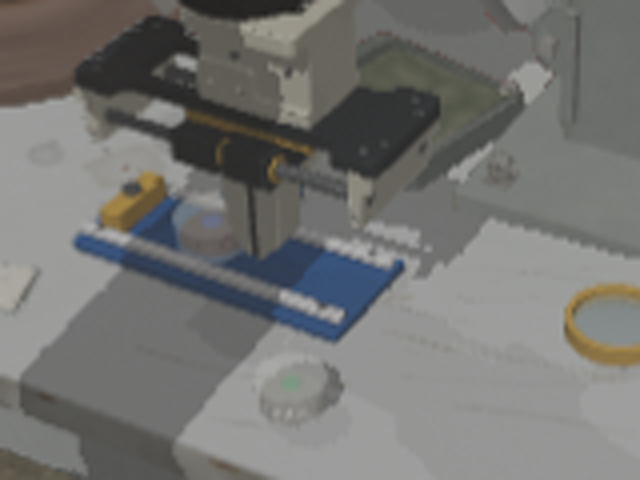

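View pics/w4c.png

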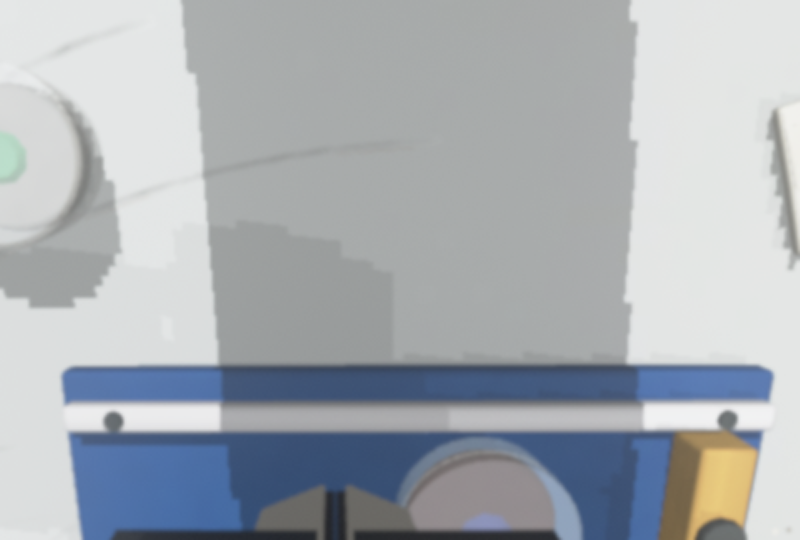

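The box is sliding ahead of the fingers in the groove, with its edge at about (580,500) and the stop foot at about (665,500) in the crop. I continue gently until the force rises.

Emit:
move_arm(steps=[[[0,0.1,0,0],[0,0.1,0,0],[0,0.1,0,0],[0,0.1,0,0],[0,0.05,0,0],[0,0.05,0,0],[0,0,0,0]]])

```text
time_s: 9.2
tcp_pos: [0.5025, 0.0135, 0.0171]
eef_rot: [[-0.999, 0.033, 0.0], [0.033, 0.999, 0.0], [-0.0, 0.0, -1.0]]
wrist_force: [-0.1, -0.5, 0.5]
finger_gap: 0.008
```

```bash
python3 - <<'E'
from h import *
im,d,s=grab('wrist','w5');print(s['time_s'],s['tcp_pos'],s['wrist_force'])
cv2.imwrite('pics/w5c.png',cv2.resize(im[:270,150:550,::-1],None,fx=2,fy=2,interpolation=cv2.INTER_CUBIC))
E
```

```text
9.2 [0.50250142 0.01347908 0.01711905] [-0.08914886 -0.48537051  0.46005086]
```

View pics/w5c.png

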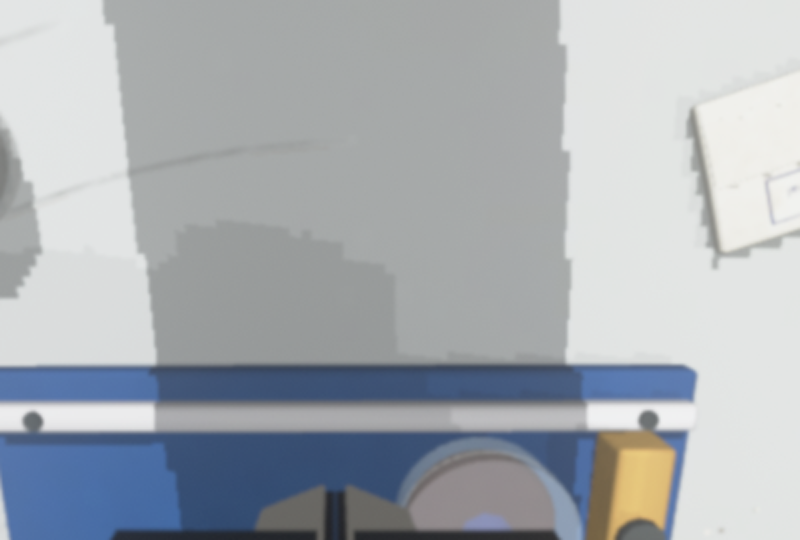

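Only about 3 mm remains. I push in 1 mm rows and watch the force.

Emit:
move_arm(steps=[[[0,0.03,0,0],[0,0.03,0,0],[0,0.03,0,0],[0,0,0,0]]])

```text
time_s: 9.75
tcp_pos: [0.5027, 0.017, 0.0171]
eef_rot: [[-0.999, 0.033, 0.0], [0.033, 0.999, 0.0], [-0.0, 0.0, -1.0]]
wrist_force: [-0.0, -0.4, 0.2]
finger_gap: 0.008
```

Emit:
move_arm(steps=[[[0,0.03,0,0],[0,0,0,0]]])

```text
time_s: 10.0
tcp_pos: [0.5027, 0.0182, 0.0171]
eef_rot: [[-0.999, 0.033, 0.0], [0.033, 0.999, 0.0], [-0.0, 0.0, -1.0]]
wrist_force: [-0.1, -0.5, 0.9]
finger_gap: 0.007
```

Emit:
move_arm(steps=[[[0,0.03,0,0],[0,0,0,0]]])

```text
time_s: 10.25
tcp_pos: [0.5027, 0.0194, 0.0171]
eef_rot: [[-0.999, 0.033, 0.0], [0.033, 0.999, 0.0], [-0.0, 0.0, -1.0]]
wrist_force: [0.0, -1.3, 1.3]
finger_gap: 0.005
```

Emit:
move_arm(steps=[[[0,0.03,0,0],[0,0,0,0]]])

```text
time_s: 10.5
tcp_pos: [0.5027, 0.0206, 0.0171]
eef_rot: [[-0.999, 0.033, 0.0], [0.033, 0.999, 0.0], [-0.0, 0.0, -1.0]]
wrist_force: [-0.4, -1.0, -0.4]
finger_gap: 0.006
```

Emit:
move_arm(steps=[[[0,0.03,0,0],[0,0,0,0]]])

```text
time_s: 10.75
tcp_pos: [0.5028, 0.0215, 0.0171]
eef_rot: [[-0.999, 0.033, 0.0], [0.033, 0.999, -0.0], [-0.0, -0.0, -1.0]]
wrist_force: [-0.2, -1.8, 2.1]
finger_gap: 0.001
```

```bash
python3 - <<'E'
from h import *
im,d,s=grab('wrist','w6');print(s['time_s'],s['tcp_pos'],s['wrist_force'])
cv2.imwrite('pics/w6c.png',cv2.resize(im[150:270,250:550,::-1],None,fx=2.6,fy=2.6,interpolation=cv2.INTER_CUBIC))
E
```

```text
10.75 [0.50278451 0.02152264 0.0171391 ] [-0.24416642 -1.8035971   2.1129357 ]
```

View pics/w6c.png

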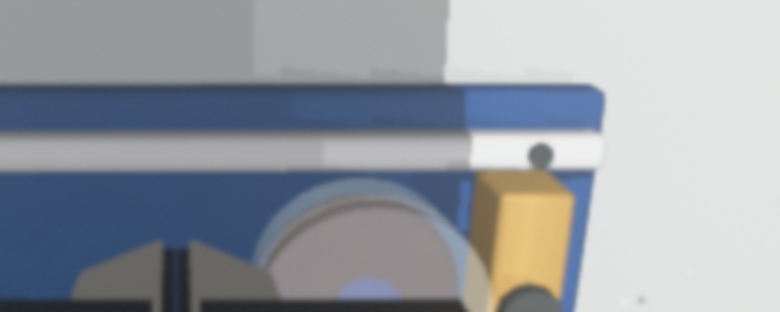

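Emit:
move_arm(steps=[[[0,0.03,0,0],[0,0,0,0]]])

```text
time_s: 11.05
tcp_pos: [0.5028, 0.0221, 0.0172]
eef_rot: [[-0.999, 0.034, 0.0], [0.034, 0.999, -0.001], [-0.0, -0.001, -1.0]]
wrist_force: [-0.6, -5.2, 2.6]
finger_gap: 0.007
```

Emit:
move_arm(steps=[[[0,0.03,0,0],[0,0,0,0]]])

```text
time_s: 11.3
tcp_pos: [0.5028, 0.0224, 0.0172]
eef_rot: [[-0.999, 0.035, 0.0], [0.035, 0.999, -0.002], [-0.0, -0.002, -1.0]]
wrist_force: [-0.9, -7.6, 3.2]
finger_gap: 0.002
```

The contact force rose to 7.6 N while the travel stalled, so the box is seated. I back off, rise and check.

Emit:
move_arm(steps=[[[0,-0.1,0,0],[0,-0.3,0,0],[0,-0.3,0,0],[0,0,-0.4,0],[0,0,-0.8,0],[0,-0.3,-0.8,0],[0,-0.3,-0.8,0],[0,-0.3,-0.8,0],[0,-0.3,-0.8,0],[0,0,-0.3,0],[0,0,0,0],[0,0,0,0]]])

```text
time_s: 12.8
tcp_pos: [0.4997, -0.051, 0.2041]
eef_rot: [[-0.999, 0.032, -0.002], [0.032, 0.999, 0.0], [0.002, 0.0, -1.0]]
wrist_force: [-1.1, 0.2, -0.2]
finger_gap: 0.008
```

```bash
python3 - <<'E'
from h import *
im,d,s=grab('wrist','w7');print(s['time_s'],s['tcp_pos'],s['wrist_force'],abs(s['qvel']).max())
cv2.imwrite('pics/w7c.png',cv2.resize(im[110:270,320:520,::-1],None,fx=4,fy=4,interpolation=cv2.INTER_CUBIC))
E
```

```text
12.8 [ 0.49965001 -0.05104726  0.204116  ] [-1.07009589  0.1820727  -0.19897537] 0.5672556077277957
```

View pics/w7c.png

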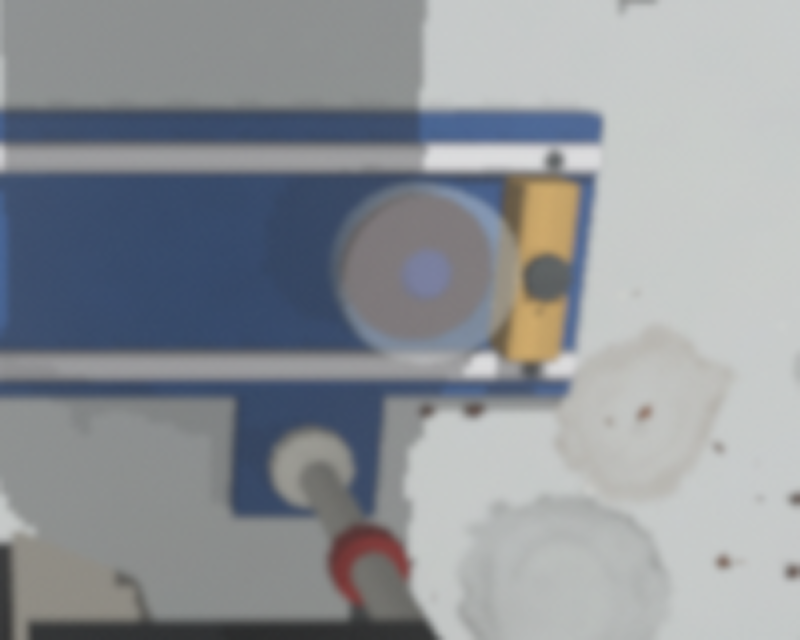

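View pics/w7.png

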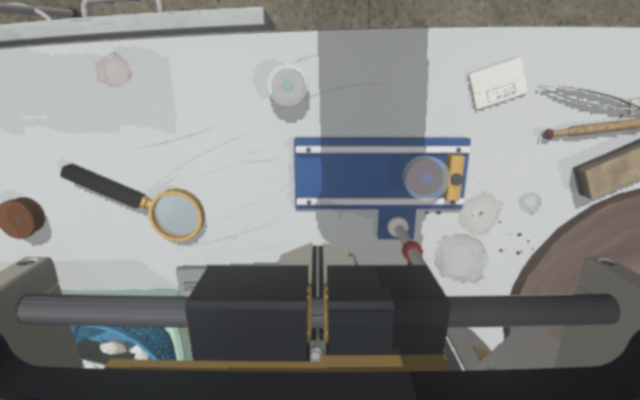

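The box bears against the stop: gem at (427,273) in the crop, and the box's edge meets the brass. The green box hasn't moved. Next I work out the targets.

```bash
python3 - <<'E'
from t import *
s7=load('w7')[2]
def p7(x): return np.array([(x[0]+.5)/4-.5+320,(x[1]+.5)/4-.5+110])
print('gem',plane('wrist',[p7((427,273))],.023,s7), 'boxtop outline c', plane('wrist',[p7((427,271))],.028,s7))
# outline of top circle: left 333..518, top 183..~357
print('circle x-ext',plane('wrist',[p7((333,271)),p7((518,268)),p7((428,183))],.028,s7))
for a,b in [('ring',((495,477),(537,472),(369,564)))]:
    obs=[('w2',pt('w2',b[0],0),S['w2']),('w3',pt('w3',b[1],0),S['w3']),('w7',p7(b[2]),s7)]
    A=np.zeros((3,3));B=np.zeros(3)
    for f,u,s in obs:
        o,d=rays('wrist',[u],s);d=d[0]/np.linalg.norm(d[0]);M=np.eye(3)-np.outer(d,d);A+=M;B+=M@o
    print(a,np.linalg.solve(A,B))
    o1,d1=rays('wrist',[p7(b[2])],s7);o2,d2=rays('wrist',[pt('w3',b[1],0)],S['w3']);print(tri(o1,d1[0],o2,d2[0]))
st=arm.observe();print(st['joint_pos'],st['tcp_pos'],np.degrees(np.arctan2(st['eef_rot'][1][0],st['eef_rot'][0][0])))
# ring/post from top+scene rough
z=np.load('pics/scene0.npz')
for uv in [(273.2,175.4)]:
    o1,d1=rays('scene',[uv]);o2,d2=rays('top',[(254.3,165.1)]);print('scene/top ring',tri(o1,d1[0],o2,d2[0]))
E
```

```text
gem [[0.505  0.0565 0.023 ]] boxtop outline c [[0.5032 0.0549 0.028 ]]
circle x-ext [[0.5025 0.0317 0.028 ]
 [0.5031 0.0774 0.028 ]
 [0.4814 0.0539 0.028 ]]
ring [0.5606 0.0323 0.0716]
(array([0.5605, 0.0323, 0.0715]), np.float64(0.00010525335449727338))
[-22.3092  15.3682  27.6126 110.3186  -8.4709  56.4048  97.3329] [ 0.4996 -0.0512  0.204 ] 178.15172387949082
scene/top ring (array([0.558 , 0.0322, 0.0707]), np.float64(0.0022633389192812537))
```

Emit:
move_arm(steps=[[[-0.064,-0.65,0.16,0],[-0.064,-0.65,0.16,0],[-0.064,-0.65,0.16,0],[-0.064,-0.65,0.16,0],[-0.064,-0.65,0.16,0],[-0.064,-0.65,0.16,0],[-0.064,-0.65,0.16,0],[-0.064,-0.65,0.16,0],[0,0,0,-0.98],[0,0,0,-0.98],[0,0,0,-0.98],[0,0,0,-0.98],[0,0,0,-0.98],[0,0,0,-0.98],[0,0,0,-0.98],[0,0,0,-0.98],[0,0,0,-0.98],[0,0,0,-0.98],[0,0,0,-0.98],[0,0,0,0]]], hand=-0.2)

```text
time_s: 15.35
tcp_pos: [0.5133, -0.2603, 0.1528]
eef_rot: [[-0.458, -0.889, -0.001], [-0.889, 0.458, 0.004], [-0.003, 0.002, -1.0]]
wrist_force: [0.1, -0.0, -0.1]
finger_gap: 0.399
```

```bash
python3 - <<'E'
from h import *
im,d,s=grab('wrist','w8');print(s['time_s'],s['tcp_pos'],s['eef_rot'],abs(s['qvel']).max(),s['finger_gap'])
E
```

```text
15.35 [ 0.51327836 -0.26027347  0.15276156] [[-4.58482942e-01 -8.88703054e-01 -5.23453092e-04]
 [-8.88698290e-01  4.58478366e-01  3.59673458e-03]
 [-2.95643709e-03  2.11423332e-03 -9.99993395e-01]] 7.378490177245646 0.398688418703942
```

View pics/w8.png

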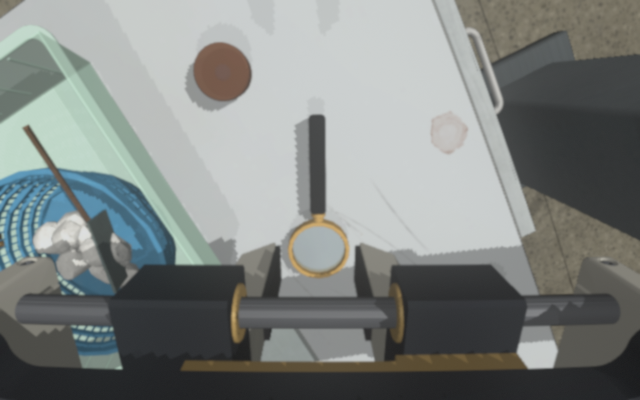

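The handle runs vertically from (317,115) to (317,215) and the rim is centred at (319,248), between the open fingers. I measure it again from here.

```bash
python3 - <<'E'
from m import *
im,d,s=load('w8');hsv=cv2.cvtColor(im,cv2.COLOR_RGB2HSV)
m=np.zeros(im.shape[:2],np.uint8);m[100:230,285:345]=1
c=max(comp(cv2.inRange(im.max(2),0,75)*m,100),key=lambda t:t[0][4])[2]
cn=cv2.findContours(c.astype(np.uint8),cv2.RETR_EXTERNAL,cv2.CHAIN_APPROX_NONE)[0][0]
r=cv2.minAreaRect(cn);print(r)
b=cv2.boxPoints(r); i=np.argsort(b[:,1]); e=np.array([b[i[:2]].mean(0),b[i[2:]].mean(0)])
for z in(.014,.018):
    P=plane('wrist',e,z,s);v=P[1]-P[0];L=np.linalg.norm(v);v/=L;print(z,P,L,v,np.degrees(np.arctan2(v[1],v[0])))
    print(' from far end: glass',P[0]+.124*v,'grip',P[0]+.064*v)
    print(' from near end: glass',P[1]+.038*v,'grip',P[1]-.022*v)
m[:]=0;m[218:285,285:352]=1
bm=cv2.inRange(hsv,(12,80,60),(30,255,255))*m
ys,xs=np.nonzero(bm);print(xs.min(),xs.max(),ys.min(),ys.max())
q=[((xs.min()+xs.max())/2,(221+ys.max())/2)];print('rim ',plane('wrist',q,.011,s))
x=np.array(s['eef_rot'])[:,0];print('tool x yaw',np.degrees(np.arctan2(x[1],x[0])))
E
```

```text
((316.763671875, 164.4761505126953), (95.11514282226562, 12.752447128295898), 88.91908264160156)
0.014 [[ 0.4873 -0.3154  0.014 ]
 [ 0.5241 -0.241   0.014 ]] 0.08303918865922173 [0.4427 0.8967 0.    ] 63.72338892652365
 from far end: glass [ 0.5422 -0.2043  0.014 ] grip [ 0.5157 -0.2581  0.014 ]
 from near end: glass [ 0.5409 -0.2069  0.014 ] grip [ 0.5143 -0.2607  0.014 ]
0.018 [[ 0.4872 -0.3157  0.018 ]
 [ 0.5234 -0.2422  0.018 ]] 0.0819186021907846 [0.4427 0.8967 0.    ] 63.72338892652365
 from far end: glass [ 0.5421 -0.2045  0.018 ] grip [ 0.5155 -0.2583  0.018 ]
 from near end: glass [ 0.5403 -0.2082  0.018 ] grip [ 0.5137 -0.262   0.018 ]
288 348 218 277
rim  [[ 0.5411 -0.2073  0.011 ]]
tool x yaw -117.28938697972228
```

Emit:
move_arm(steps=[[[-0.015,-0.03,0.8,-0.17],[0,0,0.8,0],[0,0,0.8,0],[0,0,0.8,0],[0,0,0.3,0],[0,0,0.21,0],[0,0,0,0],[0,0,0,0]]])

```text
time_s: 16.4
tcp_pos: [0.5159, -0.2607, 0.0064]
eef_rot: [[-0.442, -0.897, 0.001], [-0.897, 0.442, -0.001], [0.0, -0.001, -1.0]]
wrist_force: [-0.6, 0.3, 1.1]
finger_gap: 0.4
```

Emit:
move_arm(steps=[[[0,0,0,0],[0,0,0,0],[0,0,0,0],[0,0,0,0],[0,0,0,0],[0,0,0,0],[0,0,0,0]]], hand=-1)

```text
time_s: 17.27
tcp_pos: [0.5151, -0.2605, 0.0057]
eef_rot: [[-0.442, -0.897, -0.0], [-0.897, 0.442, -0.0], [0.0, 0.0, -1.0]]
wrist_force: [-1.8, 0.8, 5.6]
finger_gap: 0.149
```

Gripped: the opening reads 13.7 mm. I lift and look.

Emit:
move_arm(steps=[[[0,0,-0.1,0],[0,0,-0.2,0],[0,0,-0.5,0],[0,0,-0.5,0],[0,0,-0.5,0],[0,0,-0.5,0],[0,0,-0.2,0],[0,0,0,0],[0,0,0,0]]])

```text
time_s: 18.4
tcp_pos: [0.5148, -0.2603, 0.1048]
eef_rot: [[-0.442, -0.897, -0.001], [-0.897, 0.442, 0.0], [0.0, 0.001, -1.0]]
wrist_force: [-0.1, -0.2, -1.0]
finger_gap: 0.15
```

```bash
python3 - <<'E'
from h import *
im,d,s=grab('scene','s3');print(s['time_s'],s['tcp_pos'],s['wrist_force'],s['torque'],s['finger_gap'])
cv2.imwrite('pics/s3c.png',cv2.resize(im[140:280,220:450,::-1],None,fx=3.4,fy=3.4,interpolation=cv2.INTER_CUBIC))
E
```

```text
18.4 [ 0.51475168 -0.26034095  0.10481373] [-0.12060159 -0.17103425 -1.02067037] [0.07042813 0.07811302 0.00896672] 0.14975081860773395
```

View pics/s3c.png

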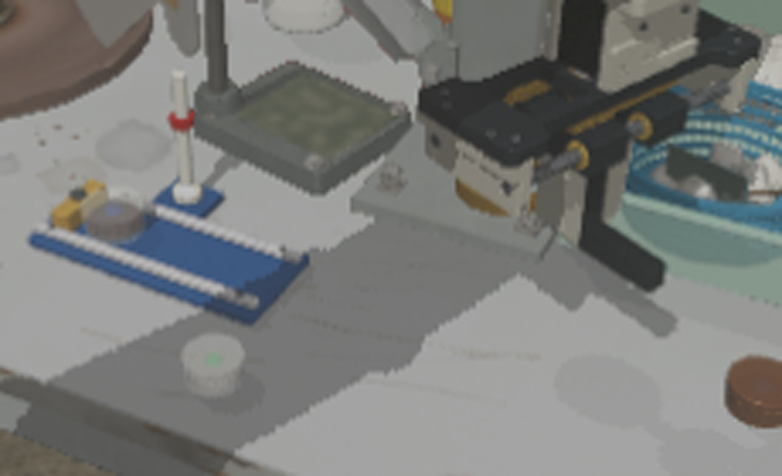

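The lens is lifted and the seated box is still in place. I carry it over in two legs.

Emit:
move_arm(steps=[[[0,0.31,0,0],[0,0.62,0,0],[0,0.62,0,0],[0,0.62,0,0],[0,0.62,0,0],[0,0.62,0,0],[0,0.31,0,0],[-0.3,0,0,0],[-0.6,0,0,0],[-0.6,0,0,0],[-0.6,0,0,0],[-0.6,0,0,0],[-0.6,0,0,0],[-0.6,0,0,0],[-0.6,0,0,0],[-0.6,0,0,0],[-0.4,0,0,0],[0,0,0,0],[0,0,0,0],[0,0,0,0]]])

```text
time_s: 20.95
tcp_pos: [0.4785, 0.0017, 0.1054]
eef_rot: [[-0.443, -0.897, -0.0], [-0.897, 0.443, -0.001], [0.001, 0.0, -1.0]]
wrist_force: [0.3, 0.6, -0.1]
finger_gap: 0.149
```

```bash
python3 - <<'E'
from h import *
for n in('scene','top','wrist'):
    im,d,s=grab(n,n+'5')
    if n=='scene': cv2.imwrite('pics/s5c.png',cv2.resize(im[130:270,190:370,::-1],None,fx=4,fy=4,interpolation=cv2.INTER_CUBIC))
    if n=='top': cv2.imwrite('pics/t5c.png',cv2.resize(im[130:280,200:350,::-1],None,fx=4,fy=4,interpolation=cv2.INTER_CUBIC))
print(s['time_s'],s['tcp_pos'],s['eef_rot'],s['wrist_force'],s['finger_gap'])
E
```

```text
21.05 [0.47864021 0.00185508 0.10552201] [[-4.42571396e-01 -8.96733265e-01 -1.09117555e-04]
 [-8.96733190e-01  4.42571404e-01 -3.71470809e-04]
 [ 3.81402541e-04 -6.65530208e-05 -9.99999925e-01]] [ 0.18575819  0.30443534 -0.60491073] 0.14957742537171576
```

View pics/s5c.png

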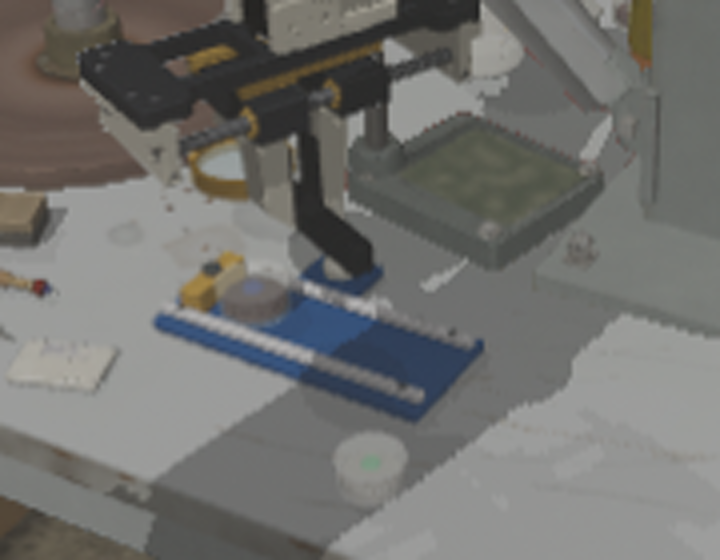

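View pics/t5c.png

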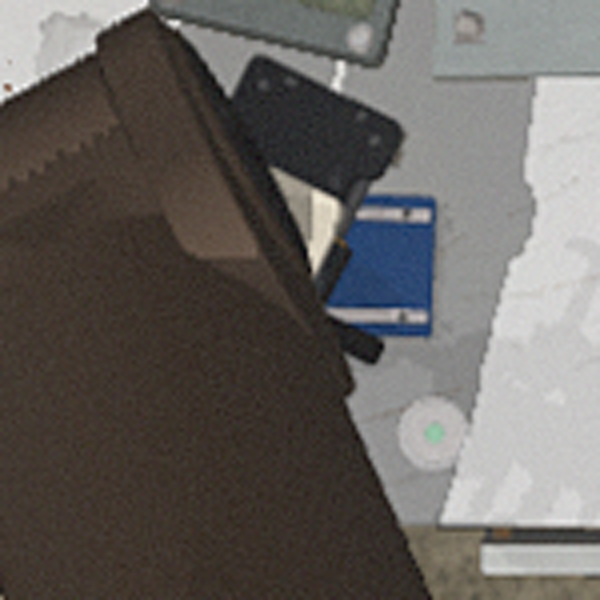

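View pics/wrist5.png

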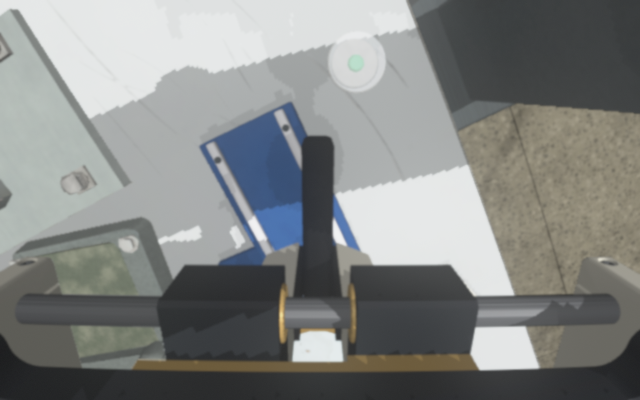

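The scene view shows the rim at (220,168) in the crop above the box at (255,297). The gripper hides the post there. I check the lens's level and height in the grip from the depth images.

```bash
cat > lev.py <<'E'
from m import *
import sys
def pc(n,f):
    im,d,s=load(f)
    v,u=np.mgrid[0:400,0:640];o,r=rays(n,np.c_[u.ravel(),v.ravel()].astype(float),s)
    return im,d,(o+r*d.ravel()[:,None]).reshape(400,640,3),s
def run(tag):
    im,d,P,s=pc('wrist','wrist'+tag)
    print('wrist bench check',np.median(P[30:60,240:300,2][d[30:60,240:300]>0]))
    for r in range(140,240,15):
        q=P[r:r+6,310:326].reshape(-1,3); q=q[d[r:r+6,310:326].ravel()>0]; print('handle row',r,np.median(q,0) if len(q) else None)
    im,d,P,s=pc('scene','scene'+tag)
    hsv=cv2.cvtColor(im,cv2.COLOR_RGB2HSV)
    m=cv2.inRange(hsv,(12,90,50),(28,255,255))
    t=np.array(s['tcp_pos']);x=np.array(s['eef_rot'])[:,0];c=t-.06*x
    mm=(m>0)&(d>0)&(np.hypot(P[...,0]-c[0],P[...,1]-c[1])<.04)&(abs(P[...,2]-t[2])<.04)
    q=P[mm];uv=np.argwhere(mm)[:,::-1]
    print('brass px',mm.sum(),'z range',np.percentile(q[:,2],[2,25,50,75,98]),'pred centre',c)
    print(uv.min(0),uv.max(0))
if __name__=='__main__': run(sys.argv[1])
E
python3 lev.py 5
```

```text
wrist bench check -0.00026340965672660976
handle row 140 [ 0.4523 -0.054   0.1169]
handle row 155 [ 0.455  -0.0485  0.1178]
handle row 170 [ 0.4579 -0.0427  0.1177]
handle row 185 [ 0.4608 -0.0369  0.118 ]
handle row 200 [ 0.4638 -0.0307  0.1179]
handle row 215 [ 0.4668 -0.0246  0.1178]
handle row 230 [ 0.47   -0.0181  0.1177]
brass px 74 z range [0.1018 0.1055 0.1082 0.1107 0.112 ] pred centre [0.5051 0.0555 0.1054]
[237 165] [251 179]
```

```bash
python3 - <<'E'
from lev import *
for n,f in(('scene','scene0'),('scene','s3'),('wrist','w2'),('wrist','w3'),('wrist','w7'),('top','top0')):
    im,d,P,s=pc(n,f);hsv=cv2.cvtColor(im,cv2.COLOR_RGB2HSV)
    m=(cv2.inRange(hsv,(0,110,40),(8,255,255))|cv2.inRange(hsv,(170,90,40),(180,255,255)))>0
    near=m&(d>0)&(np.hypot(P[...,0]-.5605,P[...,1]-.0323)<.015)
    q=P[near]; uv=np.argwhere(near)[:,::-1]
    pn=(d>0)&(np.hypot(P[...,0]-.5605,P[...,1]-.0323)<.012)&(P[...,2]>.02)
    print(f,near.sum(),np.percentile(q[:,2],[3,50,97]) if len(q) else'', (np.percentile(q[:,2],3)+np.percentile(q[:,2],97))/2,'posttop',np.percentile(P[pn][:,2],98), uv.mean(0), uv.min(0),uv.max(0))
# scene: project candidate ring heights
for z in(.068,.070,.072,.074,.076): print(z,proj('scene',[[.5605,.0323,z]]),proj('scene',[[.5605,.0323,.108]]),proj('scene',[[.5605,.0323,.0]]))
E
```

```text
scene0 25 [0.0696 0.074  0.0758] 0.07273388547277136 posttop 0.10714136332206234 [273.   175.36] [270 173] [276 177]
s3 25 [0.0707 0.0738 0.0755] 0.07309526669056685 posttop 0.10735223056831643 [273.   175.36] [270 173] [276 177]
w2 76 [0.0722 0.075  0.0766] 0.07440208210194055 posttop 0.10818232090390181 [421.4737 241.3026] [416 236] [431 251]
w3 80 [0.0727 0.0748 0.0758] 0.07426044389861708 posttop 0.10793361310515054 [517.0375 241.725 ] [512 236] [527 251]
w7 96 [0.073  0.075  0.0761] 0.07452999195934024 posttop 0.10235628494941618 [410.1979 248.3646] [404 243] [420 259]
top0 33 [0.0437 0.0757 0.0775] 0.06057773625089091 posttop 0.11009879574134142 [254.1515 164.9697] [249 160] [257 168]
0.068 [[274.2973 175.8711]] [[273.2448 160.9327]] [[275.9993 199.7063]]
0.07 [[274.2456 175.1409]] [[273.2448 160.9327]] [[275.9993 199.7063]]
0.072 [[274.1938 174.4089]] [[273.2448 160.9327]] [[275.9993 199.7063]]
0.074 [[274.1419 173.6752]] [[273.2448 160.9327]] [[275.9993 199.7063]]
0.076 [[274.0899 172.9398]] [[273.2448 160.9327]] [[275.9993 199.7063]]
```

The ring's top face is at about 75.7 mm by depth, so its centre is about 71.7 mm, and triangulation gave 71.6 mm. The handle is level to under 1 mm and the rim centre is about 0.3 mm above the TCP. I lower about 34 mm.

Emit:
move_arm(steps=[[[0,0,0.1,0],[0,0,0.17,0],[0,0,0.17,0],[0,0,0.17,0],[0,0,0.14,0],[0,0,0.09,0],[0,0,0,0],[0,0,0,0],[0,0,0,0],[0,0,0,0]]])

```text
time_s: 22.35
tcp_pos: [0.479, 0.0026, 0.0721]
eef_rot: [[-0.442, -0.897, 0.0], [-0.897, 0.442, -0.0], [-0.0, -0.0, -1.0]]
wrist_force: [0.7, 0.1, 0.1]
finger_gap: 0.151
```

```bash
python3 - <<'E'
from h import *
for n in('scene','wrist'):
    im,d,s=grab(n,n+'6')
    if n=='scene': cv2.imwrite('pics/s6c.png',cv2.resize(im[130:270,190:370,::-1],None,fx=4,fy=4,interpolation=cv2.INTER_CUBIC))
print(s['time_s'],s['tcp_pos'],s['eef_rot'],s['wrist_force'],s['finger_gap'])
E
python3 lev.py 6
```

```text
22.4 [0.47894436 0.00263821 0.07203462] [[-4.41562223e-01 -8.97230594e-01  2.53936279e-04]
 [-8.97230623e-01  4.41562238e-01  3.90585377e-06]
 [-1.15633123e-04 -2.26114728e-04 -9.99999968e-01]] [ 0.38490544 -0.51655754 -0.80614895] 0.1495247557114382
wrist bench check -0.000307200108752681
handle row 140 [ 0.4527 -0.0532  0.0834]
handle row 155 [ 0.4554 -0.0477  0.0842]
handle row 170 [ 0.4583 -0.042   0.0842]
handle row 185 [ 0.4611 -0.0361  0.0843]
handle row 200 [ 0.4641 -0.03    0.0842]
handle row 215 [ 0.4672 -0.0238  0.0843]
handle row 230 [ 0.4703 -0.0173  0.0843]
brass px 56 z range [0.067  0.0718 0.0747 0.0768 0.0789] pred centre [0.5055 0.0565 0.0721]
[239 180] [263 192]
```

View pics/s6c.png

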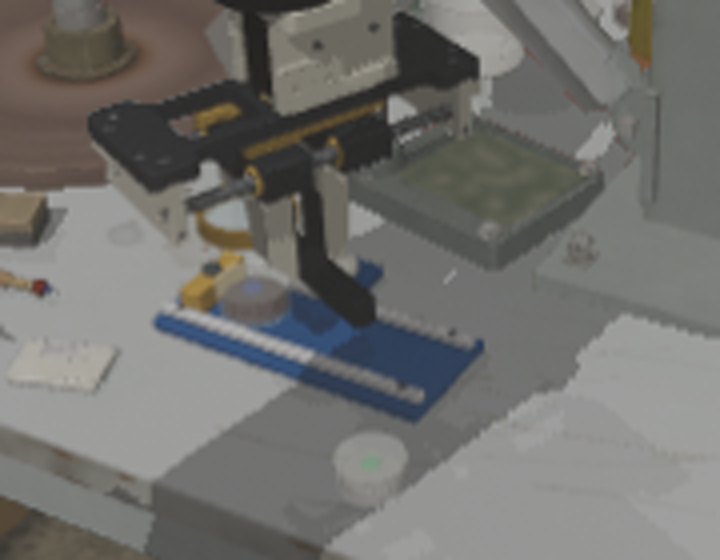

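View pics/wrist6.png

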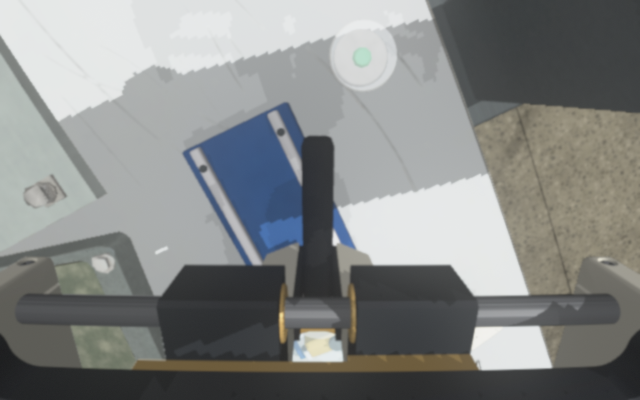

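```bash
python3 - <<'E'
from h import *
s=arm.observe();print(s['time_s'],s['tcp_pos'],abs(s['qvel']).max())
print(order.finish_job())
E
```

```text
22.45 [0.47891191 0.00263934 0.07203014] 0.11764042453514942
the job is handed in; nothing more can be done
None
```

I slid the blue-gem box along the track until it seated against the brass stop. I then picked up the lens by its black handle and handed in at 22.45 s, holding it level above the box.

**What the last checks showed**
- **Seating:** the push force rose to 7.6 N while travel stalled, and the wrist and scene views show the box touching the stop. The gem is at about (0.505, 0.0565).
- **Height:** the rim's middle is at about 72.3 mm. The red ring is at about 71.7 mm (71.6 mm by triangulation).
- **Centring:** the lens centre is at about (0.5055, 0.0565), within about 1.5 mm of the gem box centre.
- **Level and still:** the handle top is flat to under 1 mm, joint speeds were about 0.1 deg/s or less, and the wrist force was about 1 N.
- **Clearance:** no lens contact is visible, and the wrist force shows no load on it. By calculation the rim is about 20 mm clear of the post and ring.
- **Bystanders:** I didn't touch the green-gem box or the brown look-alike.

**Checks that disagreed or could not be made**
- Triangulation put the top of the post at 105.3 mm, where the text says 108 mm. Depth gave 107 to 108 mm in most views, but 102 mm in one view where the post's top was cut off.
- The coarse scene/top triangulation put the ring at 70.7 mm with a 2.3 mm ray gap, so I used the wrist camera's value.
- In the final pose the gripper hid the ring in the scene view, so I couldn't compare rim and ring in one picture.

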